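# Close the yoghurt maker and hold the probe in its port

### The job

Press the raised lid of the white yoghurt maker down until it snaps fully shut. Then take the probe thermometer by its orange handle out of its stand and lower it upright through the middle of the blue-ringed port in the lid, the probe never touching the yoghurt maker, until its tip is about half-way between the lid and the floor of the chamber. Finish holding it there, still and centred in the port, without letting go; leave the garlic, the spice jar and the tin where they are.

Things in the scene. Friction and masses are not known exactly. Their poses are not given: they have to be found in the camera images.
- maker: yoghurt maker, fixed to the worktop: a white rounded box 150 mm deep (its x), 130 mm wide (its y), 94 mm high without the lid, with a dark control panel on its front (-x) face. Origin: centre of its underside; x from its front to its back, z up. It is hollow; walls 8 mm thick, chamber floor 12 mm above the worktop, underside of the shut lid 94 mm above the worktop.
- lid (a joint): angle of the maker's lid: 0 = fully shut, grows as it opens (0.35 to 0.65 at the start). White plate 150 x 130 x 10 mm hinged on the maker's far (+x) top edge, 75 mm behind and 94 mm above its origin. It stays where left (1 N at the pad moves it); at 0.055 rad a spring catch in front stops it and yields to some 6 N at the pad; it can stick half-caught near 0.03; past 0.025 it snaps home and holds.
- press_pad (a point): centre of the top of the grey pad (26 x 56 mm) near the lid's front edge, the place to press; moves with the lid, 130 mm from the hinge, and lies 107 mm above the worktop, 55 mm in front of the maker's origin, when the lid is shut. Its z axis is the lid's outward normal, its x axis points along the lid to the hinge.
- port (a point): centre of the mouth (upper rim) of the round guide port in the lid, marked by a raised blue ring 30 mm across. The bore is 18 mm in diameter and 20 mm long, square to the lid. When the lid is shut the mouth lies 114 mm above the worktop and 13 mm behind the maker's origin. Moves with the lid; its z axis runs up along the bore when the lid is shut.
- stand: probe stand, fixed: a grey disc 72 mm across, 10 mm high, with an upright steel tube 20 mm in diameter whose top is 115 mm above the worktop; its bore is 9 mm wide. Origin: centre of the underside.
- probe_grip (a point): centre of the orange handle of the probe thermometer (22 x 22 mm square, 45 mm tall, flat sides along the x and y of this frame, small black cap on top). The probe stands upright in the stand, handle resting on the tube's top: this point is then 137.5 mm above the worktop. Weight about 70 g. z runs up the probe.
- probe_tip (a point): lower tip of the probe's steel stem, 127.5 mm below the centre of the handle; the stem is straight, 6 mm in diameter and 105 mm long below the handle. In the stand the tip is 10 mm above the worktop.
- probe_stem (a point): point on the axis of the stem 60 mm above the tip, about where the stem crosses the port when the probe is half-way down.
- garlic: garlic bulb, 56 mm across, 56 mm high, loose bystander; origin centre of its underside
- jar: spice jar with a white cap, 47 mm across, 98 mm high, loose bystander; origin centre of its underside
- tin: food tin, 75 mm across, 58 mm high, loose bystander; origin centre of its underside

How it is judged:
On the way, in this order (a step that is already met when the one before it is completed fails the run):
1. the lid is snapped fully shut (within 0.02 rad) (value of joint lid below 0.02 rad), for 0.2 s.
2. the probe is lifted out of its stand (tip higher than the tube's top) (height (world z) of probe_tip above 0.116 m and contact force between the fingers and probe above 1 N), for 0.1 s.
3. the probe's tip comes down into the port from above, clear of its wall (horizontal distance between probe_tip and port below 0.006 m and z of probe_tip in the frame of port between -0.095 and -0.002 m), for 0.05 s.
At the end, for the whole second after the job is handed in: lid shut within 0.02 rad; probe held still by the fingers alone, within 0.09 rad of upright, tip 41 to 81 mm below the port's mouth (half-way is 61), stem within 4 mm and tip within 6 mm of the port's centre, the probe not touching the yoghurt maker (value of joint lid below 0.02 rad and horizontal distance between probe_stem and port below 0.004 m and horizontal distance between probe_tip and port below 0.006 m and z of probe_tip in the frame of port between -0.081 and -0.041 m and angle between probe_grip's own z axis and vertical below 0.09 rad and linear speed of probe below 0.02 m/s and contact force between the fingers and probe above 1 N and contact force between probe and maker below 0.3 N); the arm keeps its last pose, push and grip.
It fails at once if the probe touches the yoghurt maker or its lid (over 0.3 N) (contact force between probe and maker above 0.3 N).
It fails at once if the garlic, the spice jar or the tin is moved more than 30 mm (distance of any of garlic, jar, tin from where it was at the start of the episode above 0.03 m).
It also fails if it takes over 64 s, if anything falls off the work surface, if the arm or the gripper's body presses on something with over 40 N, if the wrist force passes 120 N, or if a joint passes its speed limit or range.

### The arm

A 7-joint arm with a two-finger parallel gripper is mounted at the origin on a cart in front of the work surface, level with it; the furniture and walls round the work are solid. World frame = base frame: x ahead of the robot, y to its left, z up, the work surface at z = 0. Lengths are in m, angles in rad, forces in N, time in s.
With the tool pointing down it reaches from about 0.425 to 0.925 m from the base axis. Payload 6.8 kg.
Tool frame: the origin (TCP) lies at the very end of the fingers, on their centre line; the grasp point (between the pads) lies 19 mm behind it; z points along the fingers, y is the line along which they close (so a half turn about z gives the same grasp; the last joint's range is limited). The gripper opens to 85 mm and grips with 20 to 120 N. Pads are 22 mm wide; open, the fingers measure 114 mm over their backs; the gripper's body (76 mm by 85 mm) begins 54 mm behind the grasp point. The pads swing forward as they close: fully open they stand 13 mm farther back than shut.
Start: joints at [1.238, 0.477, 0.022, 1.555, -0.011, 1.109, -0.083], TCP at [0.15, -0.658, 0.231] pointing down, gripper open.
Joint ranges: [-2.96, 2.96], [-0.34, 2.1], [-1.41, 1.46], [0.24, 2.44], [-1.37, 4.51], [0.17, 1.92], [-2.96, 2.96]. Speed limits (rad/s): [2.39, 2.39, 3.14, 3.14, 3.14, 3.14, 3.14].

### API

Orientations are given as a unit quaternion [w, x, y, z].
In Python, from station import bot gives the robot as it stands.
- The arm moves only by the tool apply_moves, never from a script. Its argument "deltas" is a list of rows, each a list of 3 entries, a list of its own where there are three numbers: the closure, from 0 (fully open) to 1 (shut), then the shift along the tool's x, y, z in units of 0.2 m (1.0 is 0.2 m), then the turn about the tool's z in units of 2 pi rad (1.0 is 2 pi rad). A call has 1 to 12 rows; each row is the pose to reach, as a shift and turn from the pose commanded when the call began, along the tool's axes at that moment, turning the shorter way round; what a row does not reach only later rows make up. A row lasts 1/10 s, in which the tool goes at most 50 mm and 8.59 degrees, less where a joint would pass 70% of its speed; a pose out of reach is approached as far as the arm can. A call with a number of a shift or a turn outside -1 to 1 is refused whole. A call with a gripper value outside its range is refused whole. The fingers move at their own pace and stop on an object; "squeeze" is the grip in N (left out, the last holds). Time passes only in rows, so rows that repeat a pose let the fingers close. It gives the time, the measured TCP pose, the force, the opening and the grip force at its end, in the units of the state.
- bot.get_obs(): the state, without advancing time (a new reading comes with each control period).
- bot.read_camera(name): name is "scene" or "side" or "wrist"; returns a dict with "color" (400x640x3 uint8, red, green, blue), "intrinsics" (3x3 intrinsics, pixels), "k1" (the pictures are not rectified: a ray, as slopes to the right and down, at radius r is drawn at 1 + k1 r^2 times it, then the intrinsics apply), "pose" (4x4, takes a point from camera to world coordinates); the wrist camera has in their place "hand_eye" (4x4, takes a point from camera to tool coordinates, whose origin is the TCP and whose axes are the flange's). Camera axes: x right, y down, z forward; pixel columns grow to the right and rows downward; lengths in m; the calibration is good to about 2 mm. A picture is of the moment at which its call begins: read the wrist's pose just before it. There is no depth.
- bot.hand_in(): hands the job in; it is judged then, once.
Trained networks look in a picture, given as the dict that the camera call returned (one of the last four; its "shot" number tells which), for a name from the list of things; names that differ only in an ending like _2 or _b are one class to them, and where a whole thing is asked for, a point or a joint stands for the part that bears it (a point fixed in the world has none). Each returns a list of dicts, best first, with "confidence" (0 to 1); they miss things now and then, are a little off and sometimes report something else, mostly with a low value. They report only what shows in the picture. A call takes as long as a camera call.
- bot.look_for(picture, target): "point" ([x, y, z] in m, in world coordinates, good to about 4 mm: the middle of the surface that is visible of it).
The state is a dict: "t": time; "q": joint angles; "joint_vel": joint speeds; "joint_torque": joint torques, N m; "eef_pos": TCP position; "tool_rot": TCP orientation; "contact_force": force on the tool from outside, world axes, zero at the start; "torque": the same for the moment, N m; "gripper_width": opening from 0.0 (shut) to 1.0 (fully open); "grasp_force": force on a finger pad.
Only numpy, scipy, OpenCV 4.12 (cv2) and the standard library are available. Lean on these libraries where they do the work, as an engineer would, in place of code of your own. Each camera call takes 0.05 s, during which the arm holds its last target. There are 200 camera calls.

## Working session

There is one attempt and no reset: what is moved stays moved. The work goes in short steps, Python scripts to look and compute and a tool call to move; the robot and the scene stay as the last step left them, time stands still between calls to the robot, and variables do not carry over. Pictures are saved under pics/ and viewed, at most 12 in all, crops included, and the job is handed in when it is done.

Besides the shell and the picture viewer there is one more tool, called after "Request:" as name(argument=value, ...), one argument or row to a line, values as JSON. apply_moves: Moves the arm, as the interface text tells. Its arguments: {"type":"object","properties":{"deltas":{"type":"array","items":{"type":"array"}},"squeeze":{"type":"number"}},"required":["deltas"]}

```bash
mkdir -p pics; ls; python3 - <<'E'
from station import bot
import cv2,numpy as np
o=bot.get_obs(); print(o['t'],o['eef_pos'],o['tool_rot'],o['gripper_width'])
for c in ['scene','side']:
    p=bot.read_camera(c); cv2.imwrite(f'pics/{c}0.png',p['color'][:,:,::-1])
    print(c,np.round(p['pose'],3).tolist(),p['k1'],p['intrinsics'].tolist())
    for n in ['maker','lid','press_pad','port','stand','probe_grip','probe_stem','garlic','jar','tin']:
        print(n,[(np.round(d['point'],3).tolist(),round(d['confidence'],2)) for d in bot.look_for(p,n)[:2]])
E
```

```text
pics
0.0 [ 0.1503189  -0.65744051  0.23030934] [-8.98758705e-04  9.93686609e-01  1.12187723e-01 -1.74344045e-04] 1.002999091609403
scene [[-0.761, -0.438, 0.479, -0.111], [-0.649, 0.494, -0.579, 0.726], [0.017, -0.751, -0.66, 0.974], [0.0, 0.0, 0.0, 1.0]] -0.10630692923357718 [[477.51456543506987, 0.0, 317.9759015362501], [0.0, 477.51456543506987, 208.38743981850388], [0.0, 0.0, 1.0]]
maker [([0.526, 0.134, 0.086], 0.77)]
lid [([0.542, 0.126, 0.137], 0.58)]
press_pad [([0.544, 0.13, 0.14], 0.87), ([0.443, -0.006, 0.074], 0.41)]
port []
stand [([0.441, -0.28, 0.012], 0.64)]
probe_grip [([0.442, -0.277, 0.141], 0.66)]
probe_stem []
garlic [([0.458, -0.095, 0.041], 0.43)]
jar [([0.442, -0.004, 0.072], 0.77)]
tin [([0.443, 0.303, 0.056], 0.65)]
side [[0.954, -0.173, 0.244, 0.278], [-0.298, -0.491, 0.818, -0.823], [-0.022, -0.854, -0.52, 0.605], [0.0, 0.0, 0.0, 1.0]] -0.07529947365528666 [[411.27812293064375, 0.0, 317.8962968970375], [0.0, 411.27812293064375, 200.73602182338254], [0.0, 0.0, 1.0]]
maker [([0.544, 0.064, 0.076], 0.67), ([0.44, -0.291, 0.144], 0.22)]
lid [([0.551, 0.099, 0.131], 0.74)]
press_pad [([0.546, 0.101, 0.135], 0.64)]
port [([0.549, 0.101, 0.131], 0.56)]
stand [([0.444, -0.294, 0.008], 0.9)]
probe_grip [([0.441, -0.29, 0.144], 0.73)]
probe_stem [([0.442, -0.295, 0.148], 0.65)]
garlic [([0.465, -0.111, 0.035], 0.91)]
jar [([0.446, -0.037, 0.064], 0.76)]
tin [([0.452, 0.271, 0.044], 0.77), ([0.45, -0.038, 0.066], 0.58)]
```

View pics/scene0.png

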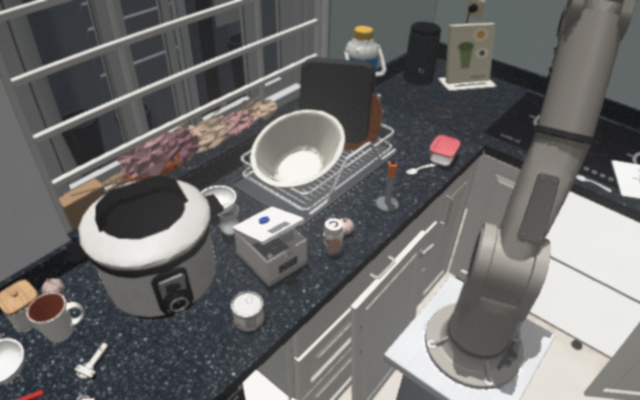

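View pics/side0.png

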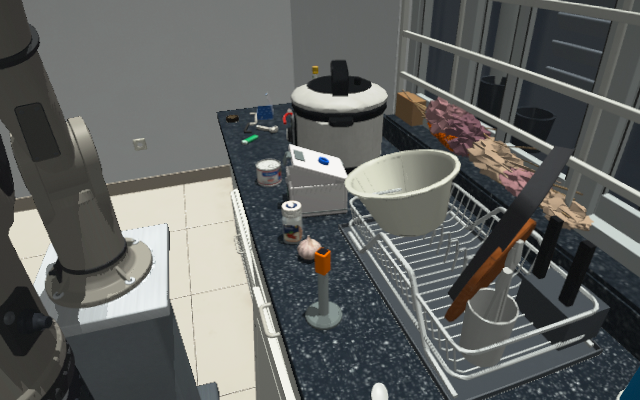

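Scene: lid raised with blue port at (264,220), orange handle at (392,170), jar at (334,236). Side: port (323,160), handle (322,261), pad (300,155). Nothing blocks the lane between probe and maker. I'll set up helpers and plan a wrist look over the probe.

```bash
cat > h.py <<'E'
from station import bot
import numpy as np, cv2
from scipy.spatial.transform import Rotation as R
from scipy.optimize import least_squares
def tool():
    o=bot.get_obs(); q=o['tool_rot']; T=np.eye(4); T[:3,:3]=R.from_quat([q[1],q[2],q[3],q[0]]).as_matrix(); T[:3,3]=o['eef_pos']; return T,o
def shot(c):
    T,_=tool(); p=bot.read_camera(c)
    p['X']=p['pose'] if c!='wrist' else T@p['hand_eye']; return p
def proj(p,w):
    X=np.linalg.inv(p['X']); c=np.atleast_2d(w)@X[:3,:3].T+X[:3,3]; s=c[:,:2]/c[:,2:]
    s=s*(1+p['k1']*(s**2).sum(1,keepdims=True)); K=p['intrinsics']
    return s*[K[0,0],K[1,1]]+[K[0,2],K[1,2]]
def blob(p,lo,hi,near=None):
    m=cv2.inRange(cv2.cvtColor(p['color'],cv2.COLOR_RGB2HSV),lo,hi)
    n,l,s,c=cv2.connectedComponentsWithStats(m)
    return sorted([(int(s[i,4]),np.round(c[i],1).tolist(),s[i,:4].tolist()) for i in range(1,n)],reverse=True)[:3]
BLUE=((105,130,50),(125,255,255)); ORANGE=((5,170,100),(18,255,255))
def delta(target,yaw=None):
    "world TCP target -> tool units"
    T,o=tool(); d=T[:3,:3].T@(np.array(target)-T[:3,3])/0.2
    y=np.degrees(np.arctan2(T[1,1],T[0,1])); print('units',np.round(d,4),'tool-y azimuth deg',round(y,2),'t',o['t'])
    if yaw is not None: e=(y-yaw+90)%180-90; print('turn units',round(e/360,4),'(tool z down: +turn lowers azimuth)')
E
python3 - <<'E'
from h import *
S=[shot('scene'),shot('side')]
for n,c in (('blue',BLUE),('orange',ORANGE)):
    u=[blob(p,*c) for p in S]; print(n,u[0][:2],u[1][:2])
    near=[np.array({'blue':[264,220],'orange':[392,170]}[n]),np.array({'blue':[323,160],'orange':[322,261]}[n])]
    px=[min((np.array(b[1]) for b in u[i]),key=lambda q:np.linalg.norm(q-near[i])) for i in (0,1)]
    r=least_squares(lambda w:np.concatenate([(proj(S[i],w)[0]-px[i]) for i in (0,1)]),[.5,0,.1]); print(n,px,r.x,r.cost)
delta([.43,-.284,.33],None); 
E
```

```text
blue [(23, [263.5, 219.5], [260, 218, 8, 4])] [(187, [264.3, 112.5], [257, 106, 16, 14]), (54, [323.4, 160.7], [319, 157, 10, 8])]
blue [array([263.5, 219.5]), array([323.4, 160.7])] [0.57641096 0.1137559  0.13046109] 0.21335611180900715
orange [] [(390, [504.9, 247.2], [479, 219, 56, 55]), (300, [322.4, 262.3], [315, 249, 16, 26])]Traceback (most recent call last):
  File "<stdin>", line 6, in <module>
ValueError: min() iterable argument is empty
```

```bash
python3 - <<'E'
from h import *
delta([.40,-.285,.33],-90)
delta([.40,-.285,.33],0)
print(np.round(bot.read_camera('wrist')['hand_eye'],3))
E
```

```text
units [ 1.632  -1.5402 -0.4935] tool-y azimuth deg -77.12 t 1.2
turn units 0.0358 (tool z down: +turn lowers azimuth)
units [ 1.632  -1.5402 -0.4935] tool-y azimuth deg -77.12 t 1.2
turn units -0.2142 (tool z down: +turn lowers azimuth)
[[ 0.    -0.956 -0.294  0.076]
 [ 1.    -0.     0.001  0.   ]
 [-0.001 -0.294  0.956 -0.142]
 [ 0.     0.     0.     1.   ]]
```

Request:
apply_moves(
  deltas=[
    [0, [1, -0.94, -0.49], 0.036],
    [0, [1, -0.94, -0.49], 0.036],
    [0, [1, -0.94, -0.49], 0.036],
    [0, [1, -0.94, -0.49], 0.036],
    [0, [1, -0.94, -0.49], 0.036],
    [0, [1, -0.94, -0.49], 0.036],
    [0, [1, -0.94, -0.49], 0.036],
  ],
)

```text
t: 1.95
eef_pos: [0.3086, -0.4261, 0.332]
tool_rot: [0.001, 1.0, 0.004, 0.002]
contact_force: [0.5, -0.9, -0.1]
gripper_width: 0.998
grasp_force: 0.0
```

```bash
python3 - <<'E'
from h import *
delta([.40,-.285,.33],-90)
E
```

```text
units [ 0.4625 -0.7017  0.0108] tool-y azimuth deg -89.55 t 1.95
turn units 0.0012 (tool z down: +turn lowers azimuth)
```

Request:
apply_moves(
  deltas=[
    [0, [0.46, -0.7, 0], 0],
    [0, [0.46, -0.7, 0], 0],
    [0, [0.46, -0.7, 0], 0],
    [0, [0.46, -0.7, 0], 0],
    [0, [0.46, -0.7, 0], 0],
    [0, [0.46, -0.7, 0], 0],
    [0, [0.46, -0.7, 0], 0],
  ],
)

```text
t: 2.65
eef_pos: [0.3946, -0.292, 0.3291]
tool_rot: [0.0, 1.0, -0.002, -0.0]
contact_force: [-0.1, -0.7, 0.1]
gripper_width: 0.999
grasp_force: 0.0
```

```bash
python3 - <<'E'
from h import *
p=shot('wrist'); cv2.imwrite('pics/w1.png',p['color'][:,:,::-1])
print(blob(p,*ORANGE), proj(p,[.442,-.285,.16])); 
for n in('probe_grip','stand'): print(n,[(np.round(d['point'],3),d['confidence']) for d in bot.look_for(p,n)[:2]])
delta([.49,.0,.33],-90)
delta([.47,.11,.33],-90)
E
```

```text
[(297, [314.1, 122.3], [298, 106, 32, 34])] [[313.26462596 128.24974972]]
probe_grip [(array([ 0.444, -0.284,  0.16 ]), 0.63)]
stand [(array([ 0.458, -0.288,  0.01 ]), 0.91)]
units [ 0.4695 -1.4596 -0.0042] tool-y azimuth deg -90.23 t 2.8
turn units -0.0006 (tool z down: +turn lowers azimuth)
units [ 0.3673 -2.0092 -0.0042] tool-y azimuth deg -90.23 t 2.8
turn units -0.0006 (tool z down: +turn lowers azimuth)
```

View pics/w1.png

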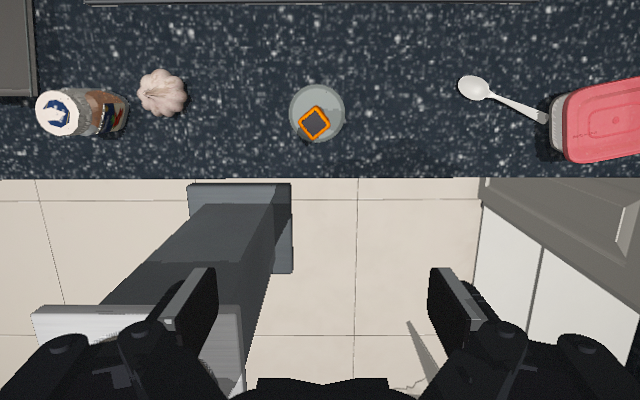

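Wrist view: handle is a diamond at (314,122), i.e. turned ~45° to the tool; jar (60,112), garlic (162,93) well clear. On to the maker.

Request:
apply_moves(
  deltas=[
    [0.5, [0.2, -1, -0.1], 0],
    [1, [0.2, -1, -0.1], 0],
    [1, [0.2, -1, -0.1], 0],
    [1, [0.2, -1, -0.1], 0],
    [1, [0.2, -1, -0.1], 0],
  ],
)

```text
t: 3.3
eef_pos: [0.4373, -0.0845, 0.3504]
tool_rot: [-0.001, 1.0, 0.004, 0.001]
contact_force: [0.7, -0.4, 0.3]
gripper_width: 0.146
grasp_force: 0.0
```

Request:
apply_moves(
  deltas=[
    [1, [0.3, -1, 0], 0],
    [1, [0.3, -1, 0], 0],
    [1, [0.3, -1, 0], 0],
    [1, [0.3, -1, 0], 0],
    [1, [0.3, -1, 0], 0],
    [1, [0.3, -1, 0], 0],
    [1, [0.3, -1, 0], 0],
  ],
)

```text
t: 4.0
eef_pos: [0.4964, 0.1074, 0.3489]
tool_rot: [0.001, 1.0, -0.002, -0.0]
contact_force: [-0.0, -0.0, -0.6]
gripper_width: -0.002
grasp_force: 0.0
```

```bash
python3 - <<'E'
from h import *
p=shot('wrist'); cv2.imwrite('pics/w2.png',p['color'][:,:,::-1])
np.save('w2X.npy',p['X']);
print(tool()[0][:3,3],blob(p,*BLUE),p['intrinsics'].tolist(),p['k1'])
for n in('press_pad','port','lid'): print(n,[(np.round(d['point'],3),d['confidence'],proj(p,d['point'])) for d in bot.look_for(p,n)[:1]])
E
```

```text
[0.49638013 0.10702638 0.34903144] [(533, [314.3, 87.9], [300, 72, 30, 32]), (72, [438.4, 194.9], [430, 191, 17, 11]), (46, [435.2, 209.2], [427, 203, 18, 10])] [[360.2307044088372, 0.0, 322.25145775090687], [0.0, 360.2307044088372, 203.95266189401494], [0.0, 0.0, 1.0]] -0.01534671809371203
press_pad [(array([0.558, 0.117, 0.133]), 0.59, array([[311.43882519, 108.85058633]]))]
port [(array([0.558, 0.116, 0.135]), 0.83, array([[312.63865505, 108.27050991]]))]
lid [(array([0.556, 0.118, 0.133]), 0.92, array([[310.33050256, 111.30913912]]))]
```

View pics/w2.png

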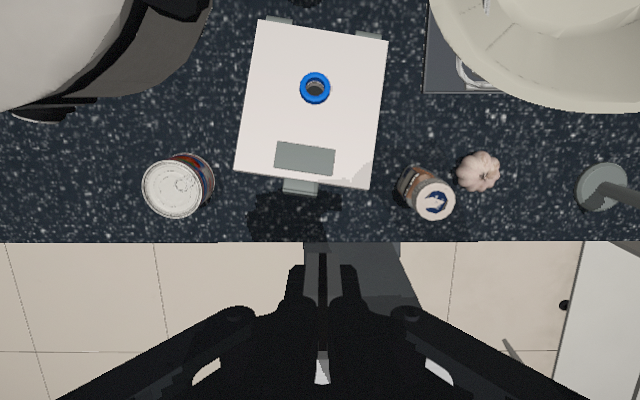

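Wrist view: lid corners (259,19),(388,41),(370,189),(234,168); blue port (314,88); pad centre (305,158). Fitting maker pose and lid angle.

```bash
cat >> h.py <<'E'
def lidpt(P,a,b,h):
    "P=x,y,yaw,theta ; a: distance from hinge to front, b: lateral (maker y), h: height over lid underside"
    x,y,w,t=P; X=75-(a*np.cos(t)+h*np.sin(t)) if False else 75-a*np.cos(t)+h*np.sin(t); Z=94+a*np.sin(t)+h*np.cos(t)
    return np.array([x+(X*np.cos(w)-b*np.sin(w))/1e3,y+(X*np.sin(w)+b*np.cos(w))/1e3,Z/1e3])
def fit(obs,P0,fixt=None):
    f=lambda P:np.concatenate([(proj(p,lidpt(P if fixt is None else [*P[:3],fixt],*abh))[0]-px)*wt for p,px,abh,wt in obs])
    return least_squares(f,P0,loss='soft_l1')
E
python3 - <<'E'
from h import *
w=dict(X=np.load('w2X.npy'),k1=-0.0153467,intrinsics=np.array([[360.2307,0,322.2515],[0,360.2307,203.9527],[0,0,1]]))
s,d=shot('scene'),shot('side')
obs=[(w,(314.3,87.9),(62,0,20),2),(w,(305,158.5),(130,0,13),1),(w,(259,19),(0,65,10),.5),(w,(388,41),(0,-65,10),.5),(w,(370,189),(150,-65,10),.5),(w,(234,168),(150,65,10),.5),
 (d,(323.4,160.7),(62,0,20),1)]
r=fit(obs,[.56,.11,0,.45]); P=r.x; print(P,r.cost); print(np.round(r.fun,1))
print('pad',lidpt(P,130,0,13),'port',lidpt(P,62,0,20)); P[3]=0; print('shut pad',lidpt(P,130,0,13),'port',lidpt(P,62,0,20))
P=r.x
E
```

```text
[ 0.55538259  0.11716395 -0.1529452   0.30998957] 2.9904472409440777
[ 0.6 -0.3 -0.6  0.8 -0.8 -0.3  0.  -0.5 -1.4  0.3  0.4  1.2  0.6 -0.9]
pad [0.51106785 0.12399502 0.14603671] port [0.57718122 0.11380371 0.13195975]
shut pad [0.50102462 0.12554318 0.107     ] port [0.56823084 0.1151834  0.114     ]
```

Request:
apply_moves(
  deltas=[
    [1, [0.035, -0.09, 0.3], 0],
    [1, [0.035, -0.09, 0.6], 0],
    [1, [0.035, -0.09, 0.85], 0],
    [1, [0.035, -0.09, 0.92], 0],
    [1, [0.035, -0.09, 0.95], 0],
    [1, [0.035, -0.09, 1.0], 0],
    [1, [0.035, -0.09, 1.0], 0],
  ],
)

```text
t: 5.0
eef_pos: [0.504, 0.1275, 0.15]
tool_rot: [-0.0, 1.0, -0.001, 0.001]
contact_force: [0.3, -0.5, -0.3]
gripper_width: 0.001
grasp_force: 0.0
```

Request:
apply_moves(
  deltas=[
    [1, [0, 0, 0.04], 0],
    [1, [0, 0, 0.08], 0],
    [1, [0, 0, 0.12], 0],
    [1, [0, 0, 0.15], 0],
    [1, [0, 0, 0.18], 0],
    [1, [0, 0, 0.2], 0],
    [1, [0, 0, 0.21], 0],
    [1, [0, 0, 0.22], 0],
    [1, [0, 0, 0.22], 0],
  ],
)

```text
t: 5.9
eef_pos: [0.503, 0.1276, 0.1066]
tool_rot: [0.001, 1.0, -0.001, -0.0]
contact_force: [-7.6, -1.8, 17.5]
gripper_width: -0.001
grasp_force: 9.0
```

Request:
apply_moves(
  deltas=[
    [1, [0, 0, 0.01], 0],
    [1, [0, 0, 0.015], 0],
    [1, [0, 0, 0.015], 0],
    [1, [0, 0, 0.015], 0],
  ],
)

```text
t: 6.3
eef_pos: [0.5031, 0.1278, 0.1059]
tool_rot: [0.001, 1.0, -0.001, 0.0]
contact_force: [-16.0, -4.8, 42.3]
gripper_width: 0.002
grasp_force: 21.4
```

Request:
apply_moves(
  deltas=[
    [1, [0, 0, -0.2], 0],
    [1, [0, 0, -0.4], 0],
    [1, [-0.1, 0, -0.7], 0],
    [1, [-0.1, 0, -0.9], 0],
    [1, [-0.1, 0, -0.9], 0],
    [1, [-0.1, 0, -0.9], 0],
  ],
)

```text
t: 6.9
eef_pos: [0.4843, 0.1277, 0.2837]
tool_rot: [-0.0, 1.0, -0.001, 0.002]
contact_force: [0.2, -0.7, -1.1]
gripper_width: 0.0
grasp_force: 0.0
```

```bash
python3 - <<'E'
from h import *
p=shot('wrist'); cv2.imwrite('pics/w3.png',p['color'][:,:,::-1]); np.save('w3X.npy',p['X'])
print(blob(p,*BLUE)); P=[.55538,.11716,-.15295,0]
for t in (0,.03,.06): 
  P[3]=t; print(t,proj(p,[lidpt(P,62,0,20),lidpt(P,130,0,13),lidpt(P,150,-65,10),lidpt(P,150,65,10),lidpt(P,0,-65,10),lidpt(P,0,65,10)]).round(1).tolist())
E
```

```text
[(632, [336.1, 85.1], [319, 67, 35, 37]), (200, [480.4, 209.6], [468, 198, 24, 26]), (55, [201.4, 184.1], [197, 174, 8, 27])]
0 [[336.8, 83.9], [324.2, 163.0], [390.1, 194.0], [250.5, 173.3], [427.6, 17.9], [268.4, -9.2]]
0.03 [[337.0, 83.1], [324.3, 163.3], [391.1, 194.9], [249.6, 173.9], [427.7, 17.5], [268.5, -9.7]]
0.06 [[337.3, 82.1], [324.5, 163.5], [392.1, 195.7], [248.6, 174.4], [427.8, 17.1], [268.5, -10.1]]
```

View pics/w3.png

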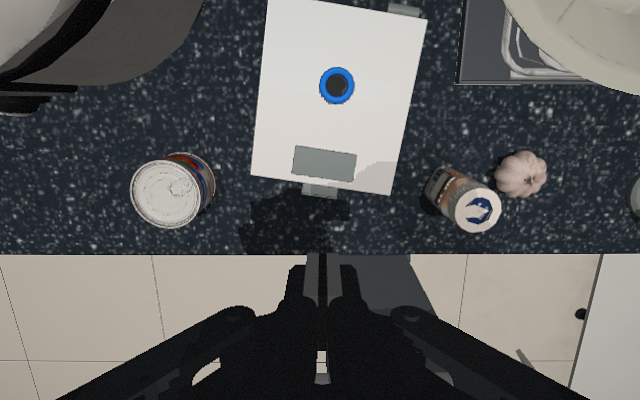

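Shut lid matches the prediction (port seen 336,85 vs 337,84; TCP bottomed at pad height 0.106 m at 42 N). Bystanders in place. Now the probe handle's yaw from w1.

```bash
cat >> h.py <<'E'
def ray(p,px,z):
    return least_squares(lambda w:proj(p,[w[0],w[1],z])[0]-px,[p['X'][0,3]-.05,p['X'][1,3]]).x
def handle(p,z=.16):
    m=cv2.inRange(cv2.cvtColor(p['color'],cv2.COLOR_RGB2HSV),*ORANGE); n,l,s,c=cv2.connectedComponentsWithStats(m)
    i=1+np.argmax(s[1:,4]); pts=np.argwhere(l==i)[:,::-1].astype(np.float32)
    b=cv2.boxPoints(cv2.minAreaRect(pts)); W=np.array([ray(p,q,z) for q in b]); e=np.roll(W,-1,0)-W
    print('box',b.round(1).tolist(),'centre',W.mean(0).round(4),'sides',np.linalg.norm(e,axis=1).round(4),'az',np.degrees(np.arctan2(e[:,1],e[:,0])).round(1))
E
python3 - <<'E'
from h import *
T=np.eye(4);T[:3,:3]=np.diag([1,-1,-1]);T[:3,3]=[.3946,-.292,.3291]
q=shot('wrist'); q['X']=T@q['hand_eye']; q['color']=cv2.imread('pics/w1.png')[:,:,::-1].copy(); handle(q)
print(bot.get_obs()['q'].round(2)); delta([.42,-.284,.29],-45); delta([.42,-.284,.29],-135)
E
```

```text
box [[295.6000061035156, 121.0], [316.20001220703125, 104.19999694824219], [332.6000061035156, 124.19999694824219], [312.0, 141.10000610351562]] centre [ 0.4466 -0.2855] sides [0.0222 0.0215 0.0226 0.0217] az [ -51.8 -139.9  128.9   39.2]
[ 0.16  0.19 -0.61  1.87  0.12  1.12 -2.07]
units [-0.3111  2.0557 -0.0425] tool-y azimuth deg -90.1 t 7.0
turn units -0.1253 (tool z down: +turn lowers azimuth)
units [-0.3111  2.0557 -0.0425] tool-y azimuth deg -90.1 t 7.0
turn units 0.1247 (tool z down: +turn lowers azimuth)
```

Request:
apply_moves(
  deltas=[
    [0.5, [-0.1, 1, -0.1], 0],
    [0, [-0.1, 1, -0.1], -0.03],
    [0, [-0.1, 1, -0.1], -0.05],
    [0, [-0.1, 1, -0.1], -0.05],
    [0, [-0.1, 1, -0.1], -0.05],
  ],
)

```text
t: 7.5
eef_pos: [0.4615, -0.0777, 0.3005]
tool_rot: [0.0, 0.988, 0.154, -0.002]
contact_force: [0.4, 0.7, 0.3]
gripper_width: 0.849
grasp_force: 0.0
```

```bash
python3 - <<'E'
from h import *
delta([.4466,-.2855,.28],-51)
E
```

```text
units [-0.386   0.9676  0.1037] tool-y azimuth deg -72.32 t 7.5
turn units -0.0592 (tool z down: +turn lowers azimuth)
```

Request:
apply_moves(
  deltas=[
    [0, [-0.386, 0.968, 0.1], -0.059],
    [0, [-0.386, 0.968, 0.1], -0.059],
    [0, [-0.386, 0.968, 0.1], -0.059],
    [0, [-0.386, 0.968, 0.1], -0.059],
    [0, [-0.386, 0.968, 0.1], -0.059],
    [0, [-0.386, 0.968, 0.1], -0.059],
    [0, [-0.386, 0.968, 0.1], -0.059],
  ],
)

```text
t: 8.2
eef_pos: [0.4486, -0.2797, 0.2804]
tool_rot: [-0.002, 0.942, 0.335, -0.001]
contact_force: [-0.2, 0.4, 0.2]
gripper_width: 1.0
grasp_force: 0.0
```

```bash
python3 - <<'E'
from h import *
p=shot('wrist'); cv2.imwrite('pics/w4.png',p['color'][:,:,::-1]); handle(p)
T,o=tool(); print(T[:3,3],o['q'].round(2)); delta([.4466,-.2855,.122],-51)
E
```

```text
box [[311.0, 178.0], [339.0, 178.0], [339.0, 216.0], [311.0, 216.0]] centre [ 0.45   -0.2818] sides [0.0209 0.03   0.0216 0.03  ] az [ -50.8 -140.1  129.2   38.6]
[ 0.44909951 -0.27886906  0.28101131] [ 0.74  0.21 -0.35  1.82  0.08  1.12 -0.52]
units [-0.0305  0.0199  0.795 ] tool-y azimuth deg -50.75 t 8.25
turn units 0.0007 (tool z down: +turn lowers azimuth)
```

View pics/w4.png

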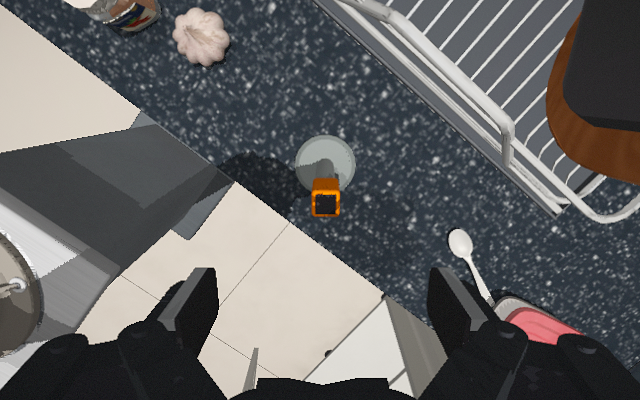

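Aligned: handle top face centred at about (325.5,202.5), its side face visible above it.

```bash
python3 - <<'E'
from h import *
p=shot('wrist'); c=ray(p,(325.3,202.5),.16); print(c); delta([*c,.122],-51)
E
```

```text
[ 0.44746543 -0.28384441]
units [-0.0241  0.0155  0.7973] tool-y azimuth deg -50.7 t 8.3
turn units 0.0008 (tool z down: +turn lowers azimuth)
```

Request:
apply_moves(
  deltas=[
    [0, [-0.022, 0.018, 0.1], 0],
    [0, [-0.022, 0.018, 0.2], 0],
    [0, [-0.022, 0.018, 0.4], 0],
    [0, [-0.022, 0.018, 0.6], 0],
    [0, [-0.022, 0.018, 0.75], 0],
    [0, [-0.022, 0.018, 0.795], 0],
    [0, [-0.022, 0.018, 0.795], 0],
    [0, [-0.022, 0.018, 0.795], 0],
  ],
  squeeze=50,
)

```text
t: 9.1
eef_pos: [0.4493, -0.2858, 0.1248]
tool_rot: [0.001, 0.942, 0.336, 0.001]
contact_force: [0.6, -0.1, 0.3]
gripper_width: 1.004
grasp_force: 0.0
```

Request:
apply_moves(
  deltas=[
    [0.4, [0, 0, 0], 0],
    [0.6, [0, 0, 0], 0],
    [0.7, [0, 0, 0], 0],
    [0.8, [0, 0, 0], 0],
    [1, [0, 0, 0], 0],
    [1, [0, 0, 0], 0],
    [1, [0, 0, 0], 0],
    [1, [0, 0, 0], 0],
  ],
)

```text
t: 9.9
eef_pos: [0.4478, -0.2857, 0.1237]
tool_rot: [-0.0, 0.942, 0.335, -0.0]
contact_force: [-2.1, 1.9, 6.2]
gripper_width: 0.251
grasp_force: 48.8
```

Request:
apply_moves(
  deltas=[
    [1, [0, 0, -0.05], 0],
    [1, [0, 0, -0.15], 0],
    [1, [0, 0, -0.3], 0],
    [1, [0, 0, -0.45], 0],
    [1, [0, 0, -0.6], 0],
    [1, [0, 0, -0.72], 0],
    [1, [0, 0, -0.8], 0],
    [1, [0, 0, -0.85], 0],
    [1, [0, 0, -0.85], 0],
    [1, [0, 0, -0.85], 0],
    [1, [0, 0, -0.85], 0],
  ],
)

```text
t: 11.0
eef_pos: [0.4474, -0.2857, 0.2921]
tool_rot: [-0.001, 0.942, 0.335, -0.001]
contact_force: [0.2, 0.6, -1.0]
gripper_width: 0.252
grasp_force: 48.9
```

```bash
python3 - <<'E'
from h import *
p=shot('wrist'); cv2.imwrite('pics/w5.png',p['color'][:,:,::-1])
T,o=tool(); print(T[:3,3], proj(p,[(T@[0,0,z,1])[:3] for z in (0.0037,.05,.1137)]))
delta([.567,.1155,.30],-51); delta([.52,0,.30],-51)
E
```

```text
[ 0.4474856  -0.28564296  0.29214479] [[320.62669103 268.86025005]
 [320.93289497 231.12065705]
 [321.18881148 199.61395252]]
units [ 1.7301 -1.1777 -0.0381] tool-y azimuth deg -50.83 t 11.05
turn units 0.0005 (tool z down: +turn lowers azimuth)
units [ 1.1831 -0.8784 -0.0383] tool-y azimuth deg -50.83 t 11.05
turn units 0.0005 (tool z down: +turn lowers azimuth)
```

View pics/w5.png

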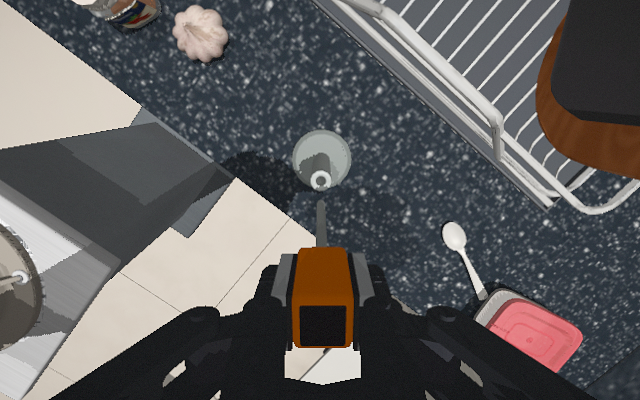

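Probe held upright: stem shows from (321,250) to the tip (321,200), right on the predicted axis (321,199.6). Carry it at this height.

Request:
apply_moves(
  deltas=[
    [1, [0.1, -0.11, -0.03], 0],
    [1, [0.25, -0.28, -0.03], 0],
    [1, [0.4, -0.45, -0.03], 0],
    [1, [0.55, -0.62, -0.03], 0],
    [1, [0.7, -0.79, -0.03], 0],
    [1, [0.8, -0.91, -0.03], 0],
    [1, [0.86, -0.97, -0.03], 0],
    [1, [0.86, -0.97, -0.03], 0],
  ],
)

```text
t: 11.85
eef_pos: [0.4587, -0.024, 0.2989]
tool_rot: [-0.0, 0.941, 0.338, -0.0]
contact_force: [-0.0, -0.2, -1.5]
gripper_width: 0.248
grasp_force: 49.0
```

```bash
python3 - <<'E'
from h import *
delta([.567,.1155,.30],-51)
E
```

```text
units [ 0.8613 -0.1943 -0.005 ] tool-y azimuth deg -50.54 t 11.85
turn units 0.0013 (tool z down: +turn lowers azimuth)
```

Request:
apply_moves(
  deltas=[
    [1, [0.1, -0.02, 0], 0],
    [1, [0.25, -0.06, 0], 0],
    [1, [0.4, -0.09, 0], 0],
    [1, [0.55, -0.13, 0], 0],
    [1, [0.7, -0.16, 0], 0],
    [1, [0.8, -0.18, 0], 0],
    [1, [0.85, -0.193, 0], 0],
    [1, [0.86, -0.194, 0], 0],
    [1, [0.86, -0.194, 0], 0],
    [1, [0.86, -0.194, 0], 0],
  ],
)

```text
t: 12.85
eef_pos: [0.5674, 0.1103, 0.2992]
tool_rot: [0.0, 0.942, 0.334, -0.0]
contact_force: [0.8, 1.2, -1.0]
gripper_width: 0.249
grasp_force: 49.0
```

```bash
python3 - <<'E'
from h import *
p=shot('wrist'); cv2.imwrite('pics/w6.png',p['color'][:,:,::-1])
for _ in range(3):
    T,o=tool(); print(T[:3,3].round(4),np.degrees(np.arccos(-T[2,2])).round(2)); bot.read_camera('wrist')
print('axis',proj(p,[(T@[0,0,z,1])[:3] for z in (.05,.1137)]).round(1),'port pred',proj(p,[.567,.1155,.114]).round(1)); b=blob(p,*BLUE)[0]; print(b, ray(p,b[1],.114), )
E
```

```text
[0.5674 0.1104 0.2993] 0.06
[0.5675 0.1106 0.2994] 0.05
[0.5675 0.1108 0.2995] 0.04
axis [[320.4 230.7]
 [320.8 199.2]] port pred [[316.6 174.6]]
(503, [316.7, 173.1], [302, 158, 31, 31]) [0.56817168 0.11633306]
```

View pics/w6.png

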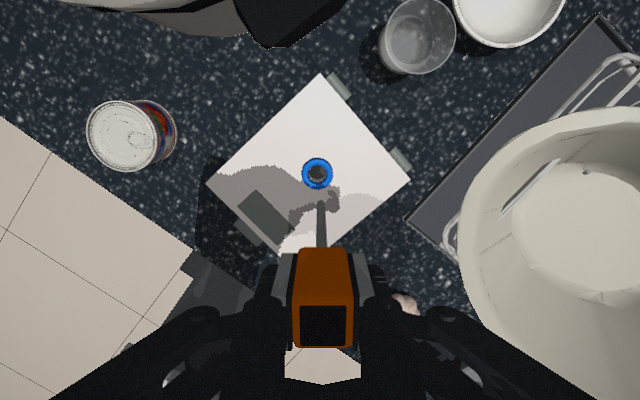

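Port (317,173), tip (320.5,200) on its axis; port measured at (0.568,0.116). Shift ~5 mm and lower to just above the mouth for a check.

Request:
apply_moves(
  deltas=[
    [1, [0.018, -0.018, 0.05], 0],
    [1, [0.018, -0.018, 0.12], 0],
    [1, [0.018, -0.018, 0.2], 0],
    [1, [0.018, -0.018, 0.24], 0],
    [1, [0.018, -0.018, 0.25], 0],
    [1, [0.018, -0.018, 0.25], 0],
    [1, [0.018, -0.018, 0.25], 0],
    [1, [0.018, -0.018, 0.25], 0],
  ],
)

```text
t: 13.85
eef_pos: [0.5686, 0.117, 0.25]
tool_rot: [0.0, 0.942, 0.335, 0.001]
contact_force: [0.0, -0.4, 0.0]
gripper_width: 0.252
grasp_force: 49.0
```

```bash
python3 - <<'E'
from h import *
p=shot('wrist'); T,o=tool(); print(T[:3,3].round(4),T[:3,2].round(4))
tip=(T@[0,0,.1137,1])[:3]; print('tip',tip,proj(p,tip).round(1)); b=blob(p,*BLUE)[0]; print(b,ray(p,b[1],.114),'port pred',proj(p,[.568,.116,.114]).round(1))
c=p['color'][130:250,260:380,::-1]; cv2.imwrite('pics/w7.png',cv2.resize(c,(600,600),interpolation=cv2.INTER_CUBIC))
for n in ('scene','side'):
    q=shot(n); u=proj(q,[[.568,.116,.114],tip,T[:3,3]]).round(1); print(n,u.tolist(),[x[:2] for x in blob(q,*BLUE)]); 
    if n=='side':
        x,y=u[0].astype(int); cv2.imwrite('pics/s7.png',cv2.resize(q['color'][y-60:y+40,x-50:x+50,::-1],(600,600),interpolation=cv2.INTER_CUBIC)); print(x,y)
E
```

```text
[0.5686 0.117  0.2499] [ 1.1e-03  2.0e-04 -1.0e+00]
tip [0.56872438 0.1170043  0.13621819] [[321.2 199.8]]
(619, [321.5, 191.2], [304, 175, 36, 35]) [0.56934358 0.1172495 ] port pred [[321.7 193.4]]
scene [[265.8, 226.4], [264.9, 220.2], [262.3, 185.8]] [(5, [263.4, 228.6]), (1, [369.0, 61.0])]
side [[320.6, 166.1], [320.6, 158.3], [319.7, 117.2]] [(184, [264.2, 112.5]), (59, [319.5, 168.2]), (5, [275.2, 172.4])]
320 166
```

View pics/w7.png

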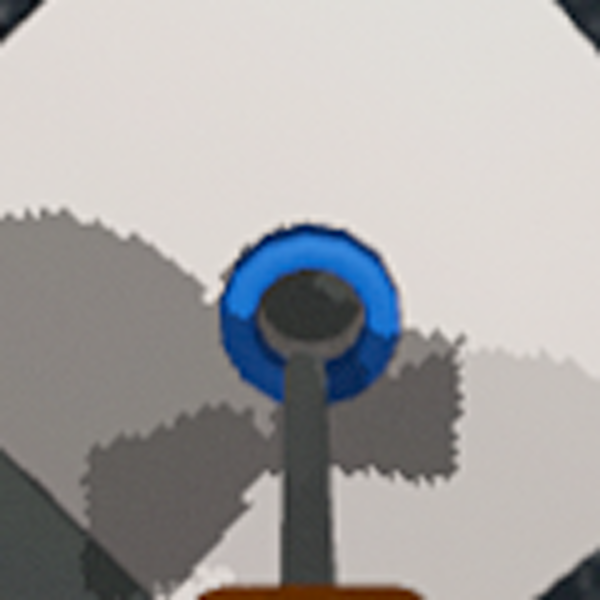

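View pics/s7.png

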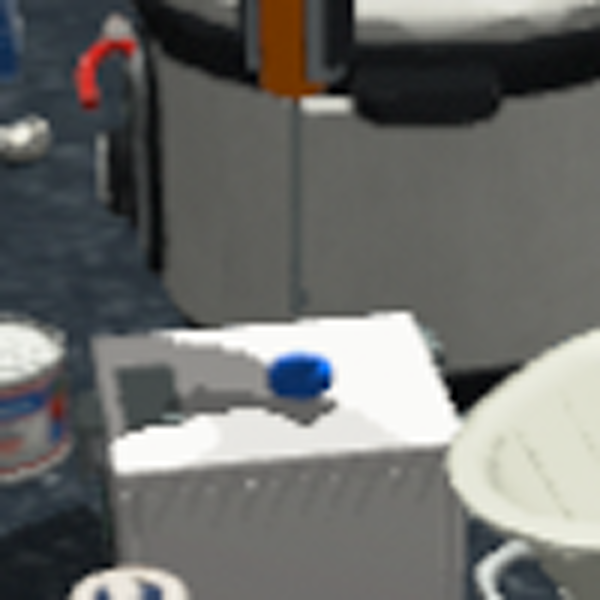

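Wrist crop: ring centre ≈ (322.2,193.4), tip ≈ (321.1,200), matching predictions; the side crop shows the stem over the ring centre within ~1 mm. Lower with a ~1 mm trim.

Request:
apply_moves(
  deltas=[
    [1, [-0.003, 0.004, 0], 0],
    [1, [-0.003, 0.004, 0.02], 0],
    [1, [-0.003, 0.004, 0.06], 0],
    [1, [-0.003, 0.004, 0.1], 0],
    [1, [-0.003, 0.004, 0.14], 0],
    [1, [-0.003, 0.004, 0.18], 0],
    [1, [-0.003, 0.004, 0.2], 0],
    [1, [-0.003, 0.004, 0.2], 0],
    [1, [-0.003, 0.004, 0.2], 0],
  ],
)

```text
t: 14.9
eef_pos: [0.5684, 0.116, 0.2094]
tool_rot: [-0.0, 0.942, 0.335, 0.0]
contact_force: [-0.0, -0.1, -0.1]
gripper_width: 0.248
grasp_force: 49.0
```

```bash
python3 - <<'E'
from h import *
p=shot('wrist'); T,o=tool(); print(T[:3,3].round(4),T[:3,2].round(4),o['contact_force'].round(1))
ax=(T@[0,0,T[2,3]-.114,1])[:3]; print('axis at port',ax,proj(p,ax).round(1)); b=blob(p,*BLUE)[0]; print(b,'port pred',proj(p,[.5683,.1158,.114]).round(1))
delta([.5683,.1158,.1665],-51)
c=p['color'][130:250,260:380,::-1]; cv2.imwrite('pics/w8.png',cv2.resize(c,(600,600),interpolation=cv2.INTER_CUBIC))
E
```

```text
[0.5686 0.116  0.2096] [ 6.e-04  2.e-04 -1.e+00] [-0.5 -0.2 -1.6]
axis at port [0.56860889 0.11603916 0.11400002] [[321.2 207. ]]
(846, [320.5, 204.8], [300, 186, 42, 41]) port pred [[321.2 207.5]]
units [-0.0018  0.      0.2157] tool-y azimuth deg -50.84 t 14.95
turn units 0.0005 (tool z down: +turn lowers azimuth)
```

View pics/w8.png

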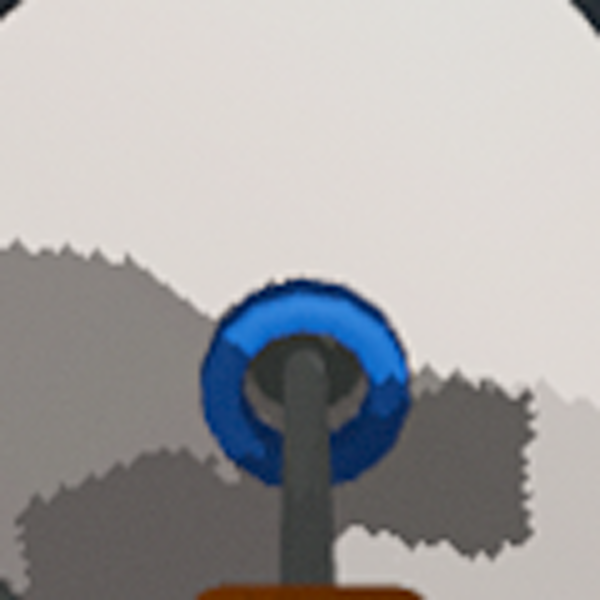

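The stem enters the port on centre (ring centre (321.2,207.5), stem axis (321.2,207)). Lower to half-way.

Request:
apply_moves(
  deltas=[
    [1, [-0.001, 0, 0.03], 0],
    [1, [-0.001, 0, 0.07], 0],
    [1, [-0.001, 0, 0.11], 0],
    [1, [-0.001, 0, 0.15], 0],
    [1, [-0.001, 0, 0.19], 0],
    [1, [-0.001, 0, 0.21], 0],
    [1, [-0.001, 0, 0.215], 0],
    [1, [-0.001, 0, 0.215], 0],
    [1, [-0.001, 0, 0.215], 0],
    [1, [-0.001, 0, 0.215], 0],
    [1, [-0.001, 0, 0.215], 0],
    [1, [-0.001, 0, 0.215], 0],
  ],
)

```text
t: 16.15
eef_pos: [0.5682, 0.1158, 0.1665]
tool_rot: [0.0, 0.942, 0.335, 0.0]
contact_force: [-0.9, -0.2, -0.2]
gripper_width: 0.246
grasp_force: 49.0
```

```bash
python3 - <<'E'
from h import *
p=shot('wrist'); T,o=tool(); print(T[:3,3].round(4),T[:3,2].round(4),o['contact_force'].round(1),o['joint_vel'].round(3))
ax=(T@[0,0,T[2,3]-.114,1])[:3]; print('axis at port',proj(p,ax).round(1),'port pred',proj(p,[.5683,.1158,.114]).round(1),blob(p,*BLUE)[0])
E
```

```text
[0.5682 0.1157 0.1664] [ 2.e-04 -0.e+00 -1.e+00] [ 0.4 -0.   0.4] [-0.    -0.001 -0.     0.001 -0.    -0.001  0.   ]
axis at port [[320.9 229.8]] port pred [[320.9 229.6]] (1154, [319.9, 224.1], [296, 203, 49, 44])
```

```bash
python3 -c "
from station import bot; print(bot.hand_in())"
```

```text
the job is handed in; nothing more can be done
None
```

The job is handed in, though no verdict came back. By my measurements the lid is shut and the probe is held upright and still. It is within about 1 mm of the port's centre, with its tip about 61 mm below the mouth. The garlic, jar and tin were not touched.

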